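# Hold the amber pantry jar to the inspection lamp

## Robot

A 6-joint arm with a two-finger parallel gripper is mounted at the origin on the work surface. World frame = base frame: x ahead of the robot, y to its left, z up, the work surface at z = 0. Lengths are in m, angles in degrees, forces in N, time in s.
With the tool pointing down it reaches from about 0.35 to 0.875 m from the base axis. Payload 4.2 kg.
Tool frame: the origin (TCP) lies midway between the tips of the shut fingers; the grasp point (between the pads) lies 19 mm behind it; z points along the fingers, y is the line along which they close (so a half turn about z gives the same grasp; the last joint's range is limited). The gripper opens to 87 mm and grips with 3 to 60 N. Pads are 19 mm wide; open, the fingers measure 117 mm over their backs; the gripper's body (75 mm by 190 mm) begins 51 mm behind the grasp point.
Start: joints at [-58.064, 22.042, 0.453, 0, -68.411, -14.817], TCP at [0.184, -0.597, 0.223] pointing down, gripper open.
Joint ranges: [-179.83, 179.83], [-69.29, 118.12], [-61.27, 80.66], [-181.25, 117.63], [-171.15, -9.14], [-177.46, 177.46]. Speed limits (degrees/s): [159.86, 159.86, 180, 180, 180, 180].

## Interface

Orientations are given as [roll, pitch, yaw] about the fixed x, y, z axes, in that order (R = Rz(yaw) Ry(pitch) Rx(roll)).
In Python, from workcell import env gives the robot as it stands. The module is installed in compiled form; this text tells all that it offers. Calls block until the motion is done:
- env.goto(position, orientation): joint-space move of the TCP to a pose.
- env.move_straight(position, rotation=None, rate=0.15, force_limit=None): straight line of the TCP; rotation=None keeps the orientation; rate is the mean speed in m/s. With force_limit (N) it stops when the force on the tool has changed by that much, and returns True; else False.
- env.set_joints(angles): joint-space move.
- env.gripper_to(opening, grasp_force=None): opening from 0.0 (shut) to 1.0 (fully open); grasp_force is the grip in N (None keeps the last); returns when the fingers have stopped.
- env.dwell(seconds).
- env.inverse_kinematics(position, orientation): joint angles nearest the present ones, or None.
- env.read_state(): the state.
- env.grab_frame(name): name is "scene" or "side" or "wrist"; returns a dict with "image" (400x640x3 uint8, blue, green, red), "fx", "fy", "cx", "cy" (pixels), "position" and "orientation" of the camera in the world. Camera axes: x right, y up, looking along -z (the intrinsics and any distortion apply to the point x, -y, -z); pixel columns grow to the right and rows downward; lengths in m; the calibration is good to about 2 mm. A picture is of the moment at which its call begins. There is no depth.
A pose or a line that the arm cannot do raises env.Unreachable and nothing moves.
- env.close_job(): hands the job in; it is judged then, once.
Trained networks look in a picture, given as the dict that the camera call returned (one of the last four; its "shot" number tells which), for a name from the list of things; names that differ only in an ending like _2 or _b are one class to them, and where a whole thing is asked for, a point or a joint stands for the part that bears it (a point fixed in the world has none). Each returns a list of dicts, best first, with "score" (0 to 1); they miss things now and then, are a little off and sometimes report something else, mostly with a low value. They report only what shows in the picture. A call takes as long as a camera call.
- env.search_frame(picture, thing): "xyz" ([x, y, z] in m, in world coordinates, good to about 4 mm: the middle of the surface that is visible of it).
- env.trace(picture, thing): "mask" (400x640 bool, what is visible of it).
The state is a dict: "clock": time; "joint_positions": joint angles; "qvel": joint speeds; "joint_torque": joint torques, N m; "position": TCP position; "tool_rot": TCP orientation; "force": force on the tool from outside, world axes, zero at the start; "wrist_torque": the same for the moment, N m; "opening": opening from 0.0 (shut) to 1.0 (fully open); "finger_force": force on a finger pad.
Only numpy, scipy, OpenCV 4.12 (cv2) and the standard library are available. Lean on these libraries where they do the work, as an engineer would, in place of code of your own. Each camera call takes 0.05 s, during which the arm holds its last target. There are 200 camera calls.

## Task

Press the orange snap lid of the amber jar fully home while the jar stands on the table, then pick the jar up by its two frosted, ribbed faces only, never putting a finger on the clear amber windows. Hold it upright in the light path, midway between the lamp and the viewing screen, with the lamp shining squarely through the middle of both windows and the jar clear of the stand; finish while still holding it there, motionless. Leave the other jars and groceries where they are.

Things in the scene. Friction and masses are not known exactly. Their poses are not given: they have to be found in the camera images.
- jar_amber: empty square glass jar, 36 x 36 mm, 72 mm tall without its lid, about 0.2 kg, upright and loose on the table. Origin at the centre of its underside, z up. Its faces at y = +-18 mm are frosted white, ribbed, 36 mm wide, full height: grip these. The faces across x are the clear amber windows. From above: orange lid with a white stripe from one frosted face to the other (along y).
- jar_amber_center (a point): the centre of the amber jar, level with the middle of the windows: on its axis, 36 mm above its underside; axes as the jar's
- jar_amber_windows: the two clear amber window panes of the amber jar, each 28 mm wide, from 6 to 66 mm above the jar's underside, set back 2 mm from the ends of the frosted walls at x = +-16 mm; same origin and axes as the jar. Fingers must not touch them.
- jar_amber_lid (a joint): how far the amber jar's lid has been pressed down, m: starts at 0 to 0.0015 (standing proud), 0.006 is fully home against a firm stop. It slides stiffly (about 6 N) and stays where it is pushed. Fully home counts from 0.0045.
- jar_amber_cap: the amber jar's orange lid itself, a flat square 32 x 32 x 12 mm; origin at the centre of its underside, its top 12 mm above that; the top stands 91 mm above the jar's underside at joint 0 and 85 mm when home
- stand: inspection stand fixed to the table: dark base 260 x 90 x 14 mm (x -155 to +105) with a yellow cross under the middle of the light path. Origin on the table under the cross; x from lamp to screen. Grey lamp: level cylinder 55 mm across, x -145 to -70, axis 110 mm up. White screen in a black frame, 84 mm wide, x +78 to +86, its top 144 mm up, with a yellow spot where the light lands.
- light_path (a point): the middle of the light path between lamp front (70 mm away) and screen (77 mm away), 110 mm above the table, over the cross; its x axis is the light's direction (level, from lamp to screen), z up
- jar_green: the same square jar with green windows and a green lid, lid already seated (fixed), 36 x 36 x 85 mm tall over the lid, origin at the centre of its underside; a bystander, loose
- jar_clear: the same square jar with colourless windows and a white lid, lid already seated (fixed), 36 x 36 x 85 mm tall over the lid, origin at the centre of its underside; a bystander, loose
- red_lid_jar: brown round jar with a red lid, 76 mm across, 105 mm tall; origin under its centre; a bystander at the back
- yellow_tin: yellow tin, 90 mm across, 100 mm tall; origin under its centre; a bystander at the back
- carton_red: red carton, 60 x 130 x 90 mm tall; origin under its centre; a bystander at the back

How it is judged:
By the outcome, as a careful person would: the job done as asked, in the order asked, and still so for the second after the job is handed in, while the arm keeps its last pose, push and grip.
It also fails if it takes over 58 s, if anything falls off the work surface, if the arm or the gripper's body presses on something with over 40 N, if the wrist force passes 120 N, or if a joint passes its speed limit or range.

## Working session

There is one attempt and no reset: what is moved stays moved. The work goes in short steps, each a Python script; the robot and the scene stay as the last script left them, time stands still between calls to the robot, and variables do not carry over. Pictures are saved under pics/ and viewed, at most 10 in all, crops included, and the job is handed in when it is done.

```bash
mkdir -p pics; python3 - <<'E'
from workcell import env
import cv2,numpy as np
a=env.grab_frame("scene");b=env.grab_frame("side");w=env.grab_frame("wrist")
cv2.imwrite("pics/a.png",a["image"]);cv2.imwrite("pics/b.png",b["image"]);cv2.imwrite("pics/w.png",w["image"])
for p,n in((a,'a'),(b,'b')):
  print(n,p["fx"],p["fy"],p["cx"],p["cy"],p["position"],p["orientation"],[k for k in p])
  for t in["jar_amber","jar_amber_cap","jar_amber_windows","stand","jar_green","jar_clear","red_lid_jar","yellow_tin","carton_red"]:
    print(t,[(np.round(d["xyz"],3).tolist(),round(d["score"],2)) for d in env.search_frame(p,t)[:2]])
print(env.read_state())
E
```

```text
a 424.43863820238073 424.43863820238073 323.2607416139773 204.3751558957521 [1.23796494 0.26853023 0.80805879] [ 44.5798547    0.79827332 116.50023672] ['image', 'fx', 'fy', 'cx', 'cy', 'position', 'orientation', 'shot']
jar_amber [([0.483, -0.04, 0.052], 0.89), ([0.552, 0.245, 0.014], 0.23)]
jar_amber_cap [([0.473, -0.046, 0.088], 0.54)]
jar_amber_windows [([0.486, -0.051, 0.035], 0.63)]
stand [([0.555, 0.248, 0.014], 0.83)]
jar_green [([0.61, -0.165, 0.056], 0.66)]
jar_clear [([0.443, -0.28, 0.057], 0.7)]
red_lid_jar [([0.696, -0.328, 0.077], 0.8), ([0.476, -0.042, 0.087], 0.73)]
yellow_tin [([0.803, 0.029, 0.09], 0.65)]
carton_red []
b 383.708209263593 383.708209263593 320.5077883452118 192.35632604443984 [0.42747828 0.53930541 0.61381794] [  48.86534796    0.23020014 -162.80782183] ['image', 'fx', 'fy', 'cx', 'cy', 'position', 'orientation', 'shot']
jar_amber [([0.466, -0.029, 0.057], 0.66)]
jar_amber_cap [([0.468, -0.045, 0.093], 0.63)]
jar_amber_windows []
stand [([0.549, 0.234, 0.011], 0.58), ([0.465, -0.037, 0.086], 0.33)]
jar_green [([0.589, -0.158, 0.054], 0.7)]
jar_clear [
[... 152 characters left out ...]
], 0.63)]
{'clock': 1.05, 'joint_positions': array([-5.80627832e+01,  2.20422524e+01,  4.52577874e-01, -8.42948089e-04,
       -6.84123394e+01, -1.48167486e+01]), 'qvel': array([ 0.00422938, -0.02664732,  0.01462966,  0.06715709,  0.000443  ,
        0.01715703]), 'joint_torque': array([-8.95932135e-05, -3.90481961e+01,  1.87624866e+01,  4.22445819e+00,
        1.54813350e-02, -3.13037754e-05]), 'position': array([ 0.18400701, -0.59726942,  0.22254152]), 'tool_rot': array([ 1.79997853e+02,  2.42742963e-04, -1.62879842e+02]), 'force': array([0.34459474, 0.65490809, 0.45037499]), 'wrist_torque': array([ 0.01682298,  0.0280009 , -0.02824657]), 'finger_force': 0.0, 'opening': 0.9980482970393773}
```

View pics/a.png

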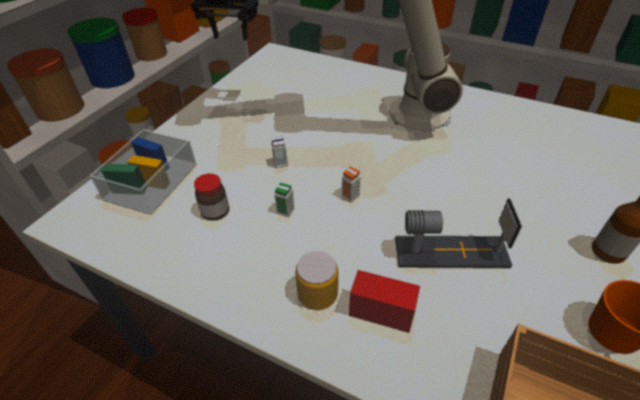

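View pics/b.png

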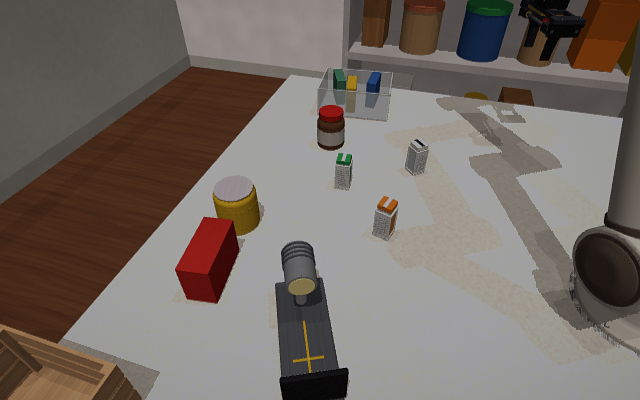

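The scene picture shows the amber jar at (351,184) and the stand with its cross at about (462,249). The side picture shows the jar at (385,218) and the cross at (308,358), with the lamp behind and the screen in front. Next I'll take wrist views from above both.

```bash
cat > h.py <<'E'
from workcell import env
import cv2,numpy as np
from scipy.spatial.transform import Rotation as R
rot=lambda o:R.from_euler('xyz',o,degrees=True).as_matrix()
def pix(p,uv,z):
    "pixel -> world on plane z"
    d=rot(p["orientation"])@np.array([(uv[0]-p["cx"])/p["fx"],-(uv[1]-p["cy"])/p["fy"],-1])
    c=np.array(p["position"]); return c+d*(z-c[2])/d[2]
def proj(p,X):
    q=rot(p["orientation"]).T@(np.array(X)-p["position"])
    return np.array([p["cx"]-p["fx"]*q[0]/q[2],p["cy"]+p["fy"]*q[1]/q[2]])
E
python3 - <<'E'
from h import *
import pickle
def off(w):
    s=env.read_state(); return rot(s["tool_rot"]).T@(np.array(w["position"])-s["position"]), rot(s["tool_rot"]).T@rot(w["orientation"])
w=env.grab_frame("wrist"); o,r=off(w); print(o,r.round(3),w["fx"])
ori=[180,0,-162.88]
# put camera above a point (aim view axis at target)
def look(t,h,name,ori):
    Rt=rot(ori); view=-(Rt@r)[:,2]; 
    cam=np.array(t)-view*(h/-view[2]); pos=cam-Rt@o
    print(name,pos); env.goto(pos,ori)
    env.dwell(.3); p=env.grab_frame("wrist"); cv2.imwrite(f"pics/{name}.png",p["image"]); pickle.dump(p,open(name+".pkl","wb"));return p
p=look([.47,-.043,.09],.28,"wj",[180,0,-90])
for t in["jar_amber","jar_amber_cap"]: print(t,[(np.round(d["xyz"],4).tolist(),round(d["score"],2)) for d in env.search_frame(p,t)[:2]])
p=look([.555,.24,.014],.42,"ws",[180,0,-90])
print(env.read_state()["clock"],env.read_state()["joint_positions"])
E
python3 -c "
import cv2;cv2.imwrite('pics/both.png',cv2.resize(cv2.vconcat([cv2.imread('pics/wj.png')[50:350],cv2.imread('pics/ws.png')[50:350]]),None,fx=1,fy=1)[:600])"
```

```text
[ 0.06505703 -0.0007938  -0.16279893] [[ 0.001  0.97   0.245]
 [ 1.    -0.001  0.   ]
 [ 0.001  0.245 -0.97 ]] 284.3131724724975
wj [ 0.46907222 -0.04858444  0.20720107]
jar_amber [([0.4712, -0.0506, 0.0904], 0.58)]
jar_amber_cap []
ws [0.55400523 0.19909483 0.27120107]
5.1583 [ 3.54503231e+01  1.67745978e+01 -2.78264571e-01 -6.16031965e-04
 -7.29451130e+01 -3.55135947e+01]
```

View pics/both.png

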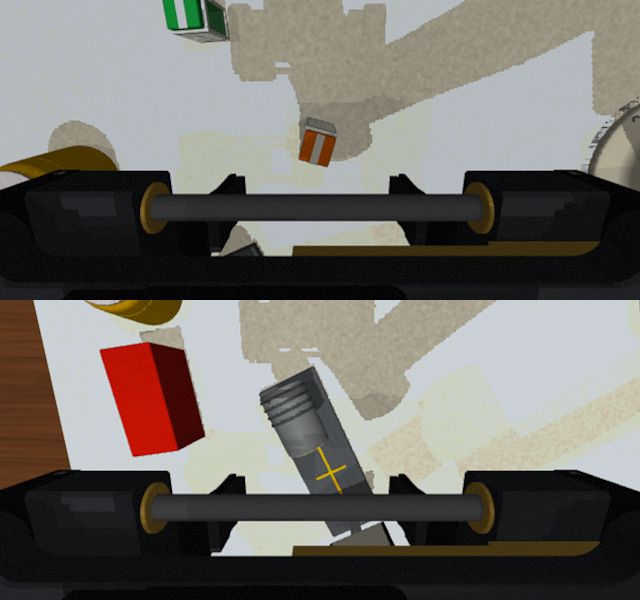

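The wrist views show the amber lid at about (317,200), with its stripe running slightly off vertical. The cross shows at about (331,222), and the lamp lies up-left of it. I'll measure both by colour.

```bash
python3 - <<'E'
from h import *
import pickle
p=pickle.load(open("wj.pkl","rb"));im=p["image"]
hsv=cv2.cvtColor(im,cv2.COLOR_BGR2HSV)
r=np.s_[160:222,280:360]
m=np.zeros(im.shape[:2],np.uint8); m[r]=cv2.inRange(hsv,(5,140,80),(20,255,255))[r]
m=cv2.morphologyEx(m,cv2.MORPH_CLOSE,np.ones((9,9)))
ys,xs=np.nonzero(m); print(len(xs),xs.min(),xs.max(),ys.min(),ys.max())
pts=np.array([pix(p,(x,y),.0903)[:2] for x,y in zip(xs,ys)])
print("lid mean",pts.mean(0),cv2.minAreaRect((pts*1000).astype(np.float32)))
big=cv2.resize(im[150:230,270:370],None,fx=5,fy=5,interpolation=0)
p2=pickle.load(open("ws.pkl","rb"));im2=p2["image"];hsv=cv2.cvtColor(im2,cv2.COLOR_BGR2HSV)
m2=np.zeros(im.shape[:2],np.uint8);r=np.s_[180:245,290:370];m2[r]=cv2.inRange(hsv,(18,140,90),(32,255,255))[r]
ys,xs=np.nonzero(m2);print(len(xs),xs.min(),xs.max(),ys.min(),ys.max())
P=np.array([pix(p2,(x,y),.0145)[:2] for x,y in zip(xs,ys)])
# fit cross: two perpendicular lines, robust
from scipy.optimize import least_squares,minimize
def cost(q):
    c,s=np.cos(q[2]),np.sin(q[2]);d=P-q[:2];u=d@[c,s];v=d@[-s,c]
    return np.minimum(np.abs(u),np.abs(v)).mean()*1000
best=min((minimize(cost,[*(P.mean(0)+[dx,dy]),np.radians(a)],method="Nelder-Mead",options=dict(xatol=1e-6,fatol=1e-6)) for a in range(40,141,10) for dx in(-.01,0,.01) for dy in(-.01,0,.01)),key=lambda z:z.fun)
q=best.x;c,s=np.cos(q[2]),np.sin(q[2]);d=P-q[:2];print("cross",q[:2],np.degrees(q[2]),best.fun,"extent",(d@[c,s]).min(),(d@[c,s]).max(),(d@[-s,c]).min(),(d@[-s,c]).max())
big2=cv2.resize(im2[90:250,250:410],(400,400),interpolation=0)
cv2.imwrite("pics/big.png",np.hstack([big[:400],big2]))
E
```

```text
911 299 335 180 216
lid mean [ 0.47073702 -0.04782405] ((470.74871826171875, -47.493595123291016), (32.16018295288086, 30.909164428710938), 74.63145446777344)
243 316 345 197 243
cross [0.53447864 0.27232853] 25.924017428819827 1.1500204647925154 extent -0.02496035531208015 0.02527863379092574 -0.04459513935053478 0.038660241621862976
```

View pics/big.png

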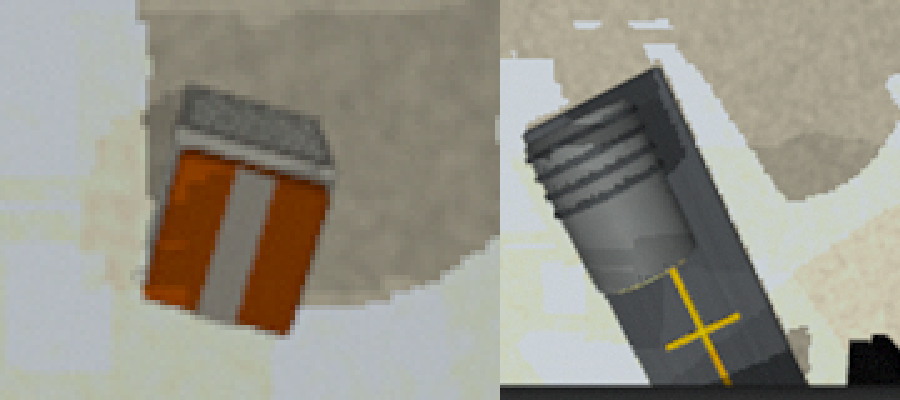

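Lid centre is (0.4707,-0.0477), with the stripe at about 75°. The cross is at (0.5345,0.2723), with the light along about 116°. Now I'll press the lid, then look at the jar again at the grasp yaw.

```bash
cat >> h.py <<'E'
O=np.array([ 0.06505703,-0.0007938,-0.16279893]);VT=np.array([.245,0,.97])  # camera offset, view axis in tool frame
def look(t,h,ori,name):
    import pickle
    Rt=rot(ori);v=Rt@VT;env.goto(np.array(t)-v*(h/-v[2])-Rt@O,ori);env.dwell(.3)
    p=env.grab_frame("wrist");cv2.imwrite(f"pics/{name}.png",p["image"]);pickle.dump(p,open(name+".pkl","wb"));return p
def lid(p,z):
    im=p["image"];hsv=cv2.cvtColor(im,cv2.COLOR_BGR2HSV);m=cv2.inRange(hsv,(5,140,80),(20,255,255))
    n,l,st,c=cv2.connectedComponentsWithStats(cv2.morphologyEx(m,cv2.MORPH_CLOSE,np.ones((11,11))))
    u=proj(p,[.4707,-.0477,z]);i=1+np.argmin(np.hypot(*(c[1:]-u).T)+1e3*(st[1:,4]<300))
    ys,xs=np.nonzero(l==i);P=np.array([pix(p,(x,y),z)[:2] for x,y in zip(xs,ys)])
    S=cv2.inRange(hsv,(0,0,60),(180,110,255))>0;S&=(l==i);ys,xs=np.nonzero(S);Q=np.array([pix(p,(x,y),z)[:2] for x,y in zip(xs,ys)])
    r=cv2.minAreaRect((P*1000).astype(np.float32));w=np.linalg.svd(Q-Q.mean(0),full_matrices=False)[2][0] if len(Q)>5 else [1,0]
    print(st[i],"mean",P.mean(0),r,"stripe",len(Q),Q.mean(0),np.degrees(np.arctan2(w[1],w[0])))
E
python3 - <<'E'
from h import *
import pickle
lid(pickle.load(open("wj.pkl","rb")),.0903)
c=[.4707,-.0477];ori=[180,0,-15]
env.gripper_to(0.0,20)
env.goto([*c,.13],ori); env.move_straight([*c,.097],rate=.08); env.dwell(.3)
print(env.read_state()["force"],env.read_state()["position"])
hit=env.move_straight([*c,.078],rate=.012,force_limit=22)
s=env.read_state();print(hit,s["position"],s["force"],s["clock"])
env.dwell(.3);s=env.read_state();print(s["position"],s["force"])
env.move_straight([*c,.13],rate=.1)
env.gripper_to(1.0)
p=look([*c,.085],.28,ori,"wj2")
lid(p,.085); print(env.read_state()["clock"])
E
```

```text
[299 180  37  37 920] mean [ 0.47077548 -0.04768584] ((470.74871826171875, -47.493595123291016), (32.16018295288086, 30.909164428710938), 74.63145446777344) stripe 233 [ 0.47055928 -0.04766163] 73.80598298634622
[ 0.40441648 -0.33010085 -0.64113379] [ 0.47095791 -0.04766119  0.09741989]
True [ 0.4716333 -0.048032   0.0855141] [-2.33597325  0.62603247  4.90872482] 10.125
[ 0.47145528 -0.04795726  0.08549356] [-3.11622137  0.64134494  5.26569123]
[ 297   32   35   51 1458] mean [ 0.46628042 -0.0460175 ] ((465.5990905761719, -44.78604507446289), (30.8172550201416, 41.141258239746094), 75.0112533569336) stripe 293 [ 0.46278921 -0.04849833] 141.48863897381207
13.5583
```

View pics/wj2.png

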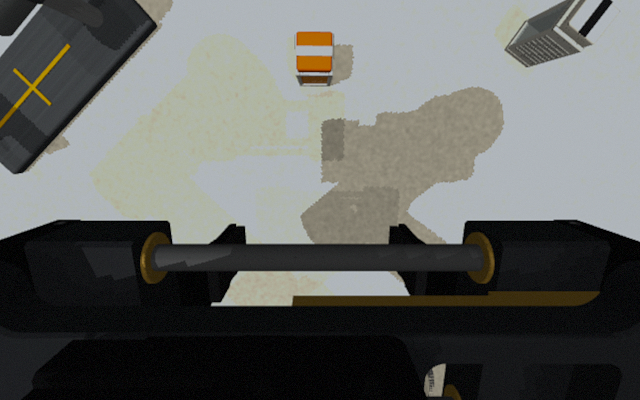

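The picture shows the lid at rows 32–71, columns 296–333, with the amber window below it and no visible proud neck. The cross is at (33,87). My aim had a sign error, but this view gives a second measurement of both.

```bash
sed -i 's/VT=np.array(\[.245/VT=np.array([-.245/' h.py; python3 - <<'E'
from h import *
import pickle
p=pickle.load(open("wj2.pkl","rb"));q=dict(p);im=p["image"].copy();im[72:]=0;q["image"]=im
lid(q,.085)
print(pix(p,(33,87),.0145), "cross px pred",proj(p,[.5345,.2723,.0145]))
from scipy.spatial.transform import Rotation
# press again, firmer, at same spot; then re-look properly
c=[.4707,-.0477];ori=[180,0,-15]
env.gripper_to(0.0,20)
env.goto([*c,.11],ori); env.move_straight([*c,.09],rate=.08); env.dwell(.3)
hit=env.move_straight([*c,.076],rate=.012,force_limit=32)
s=env.read_state();print(hit,s["position"],s["force"])
env.move_straight([*c,.12],rate=.1)
env.gripper_to(1.0)
p=look([*c,.085],.26,ori,"wj3"); lid(p,.085); print(env.read_state()["clock"],env.read_state()["position"])
E
```

```text
[ 297   32   35   39 1170] mean [ 0.47025411 -0.04722794] ((470.5144348144531, -46.104881286621094), (30.817087173461914, 30.968250274658203), 74.99964141845703) stripe 180 [ 0.46937819 -0.05278973] -105.06353027465228
[0.53438658 0.27224121 0.0145    ] cross px pred [32.90490809 86.91256355]
True [ 0.47252339 -0.04819309  0.08568461] [-2.10405814  0.29856147  5.40793231]
[ 298  174   33   45 1381] mean [ 0.47608834 -0.04772029] ((476.9764404296875, -47.83829116821289), (30.525352478027344, 42.3647346496582), 74.99964141845703) stripe 393 [ 0.47541315 -0.04757406] 147.58803639602797
19.9417 [ 0.47060011 -0.04871585  0.18132907]
```

View pics/wj3.png

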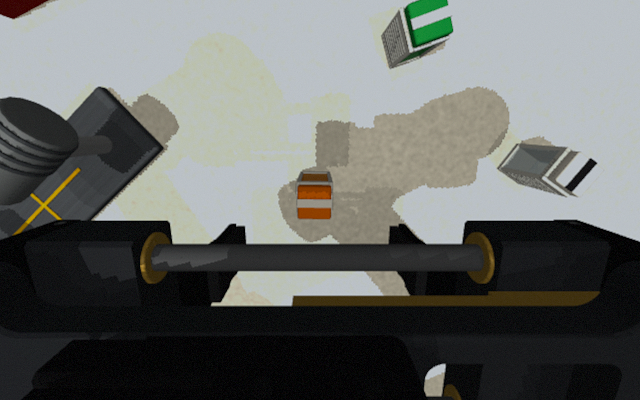

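The lid stopped at the same height under 32 N, so it is fully home. Next: grasp, lift, and move above the light path.

```bash
python3 - <<'E'
from h import *
import pickle
p=pickle.load(open("wj3.pkl","rb"));q=dict(p);im=p["image"].copy();im[:185]=0;q["image"]=im
lid(q,.085)
c=[.4705,-.0475];ori=[180,0,-15]
env.goto([*c,.14],ori)
print(env.move_straight([*c,.031],rate=.08,force_limit=10))
env.gripper_to(0.0,25); s=env.read_state(); print(s["opening"]*87,s["finger_force"],s["position"],s["force"])
env.move_straight([*c,.215],rate=.12)
s=env.read_state();print(s["force"],s["opening"]*87,s["clock"])
L=[.5345,.2723]; o2=[180,0,25.9+90-180]
env.goto([*L,.215],o2)
env.move_straight([*L,.105],rate=.08); env.dwell(.5)
s=env.read_state();print(s["position"],s["tool_rot"],s["force"],s["opening"]*87,s["clock"])
for n in("scene","side","wrist"):
    p=env.grab_frame(n);cv2.imwrite(f"pics/f_{n}.png",p["image"]);pickle.dump(p,open(f"f_{n}.pkl","wb"))
    for t in["jar_amber","jar_amber_cap","jar_amber_windows","light_path"]:
        try: print(n,t,[(np.round(d["xyz"],4).tolist(),round(d["score"],2)) for d in env.search_frame(p,t)[:1]])
        except Exception as e: print(t,e)
    print(proj(p,[*L,.159]),proj(p,[*L,.074]))
a=cv2.imread("pics/f_scene.png")[120:280,380:540];b=cv2.imread("pics/f_side.png")[215:400,220:405]
cv2.imwrite("pics/fin.png",np.hstack([cv2.resize(x,(400,400),interpolation=cv2.INTER_CUBIC) for x in(a,b)]))
E
```

```text
[ 298  185   33   34 1117] mean [ 0.47213916 -0.04655986] ((472.01019287109375, -46.507450103759766), (30.525352478027344, 32.0819091796875), 75.00005340576172) stripe 297 [ 0.470815   -0.04621509] -104.98518347899001
False
36.123278988052 24.95815288508311 [ 0.47084034 -0.04730755  0.03108506] [0.18989585 0.77830142 0.32851502]
[-0.61865666 -0.5137192  -2.52368532] 35.71754768307371 24.325
[0.53447359 0.27229358 0.10500858] [ 1.79997387e+02 -3.88435412e-04 -6.40966297e+01] [ 0.10258344  0.4170714  -2.99851879] 35.96040590857503 27.5833
scene jar_amber [([0.551, 0.2646, 0.0891], 0.85)]
scene jar_amber_cap [([0.696, -0.3254, 0.0745], 0.48)]
scene jar_amber_windows [([0.5408, 0.2558, 0.1012], 0.59)]
scene light_path [([0.5594, 0.2304, 0.0116], 0.71)]
[477.16150301 206.83433176] [467.98354141 233.04483735]
side jar_amber [([0.513, 0.3301, 0.0701], 0.74)]
side jar_amber_cap [([0.5277, 0.278, 0.1598], 0.82)]
side jar_amber_windows [([0.5276, 0.29, 0.1089], 0.66)]
side light_path [([0.5116, 0.3314, 0.0732], 0.91)]
[304.50118787 307.06504536] [306.29778956 338.84630855]
wrist jar_amber [([0.5409, 0.2654, 0.1439], 0.56)]
wrist jar_amber_cap [([0.5356, 0.2674, 0.1618], 0.62)]
wrist jar_amber_windows [([0.541, 0.26, 0.1136], 0.71)]
wrist light_path [([0.5641, 0.1991, 0.1235], 0.79)]
[319.72044882 290.54711933] [318.58015655 225.17887647]
```

View pics/fin.png

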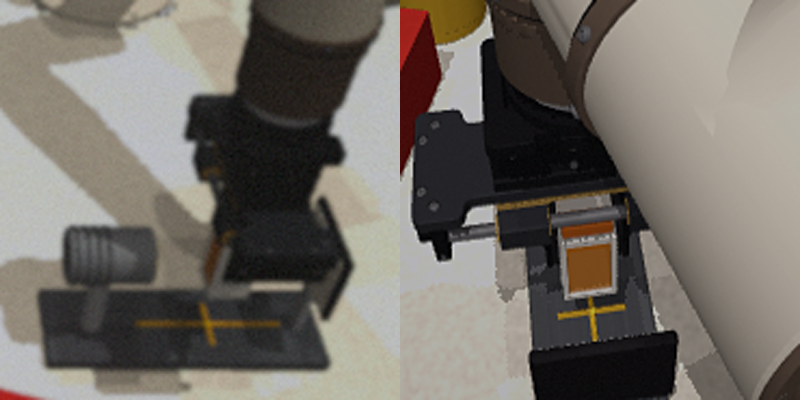

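The jar hangs upright between the lamp and the screen, with a window facing the side camera. I'll compare its pixel outline with the projected ideal pose.

```bash
python3 - <<'E'
from h import *
import pickle
a=np.radians(115.9);X=np.array([np.cos(a),np.sin(a)]);Y=np.array([-X[1],X[0]]);L=np.array([.5345,.2723])
W=lambda x,y,z:[*(L+x*X+y*Y),.074+z]
p=pickle.load(open("f_side.pkl","rb"))
im=cv2.resize(p["image"][300:375,270:345],None,fx=8,fy=8,interpolation=0)
T=lambda q:tuple(int(v) for v in ((proj(p,q)+.5-[270,300])*8))
for x,z0,z1,h,col in((.016,6,66,.014,(255,0,0)),(.018,0,72,.018,(0,255,0))):
    c=np.array([T(W(x,y,z/1000)) for y,z in((-h,z0),(h,z0),(h,z1),(-h,z1))]);cv2.polylines(im,[c],True,col,1)
w=pickle.load(open("f_wrist.pkl","rb"));im2=w["image"].copy()
T2=lambda q:tuple(int(round(v)) for v in proj(w,q))
for x,z0,z1,h,col in((-.016,6,66,.014,(255,0,0)),(-.018,0,72,.018,(0,255,0))):
    cv2.polylines(im2,[np.array([T2(W(x,y,z/1000)) for y,z in((-h,z0),(h,z0),(h,z1),(-h,z1))])],True,col,1)
cv2.circle(im2,T2([*L,.0145]),3,(0,0,255),1)
im2=cv2.resize(im2[170:320,285:360],(300,600),interpolation=0)
cv2.imwrite("pics/chk.png",np.hstack([im[:600,100:600],im2]))
E
```

```text
(no output)
```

View pics/chk.png

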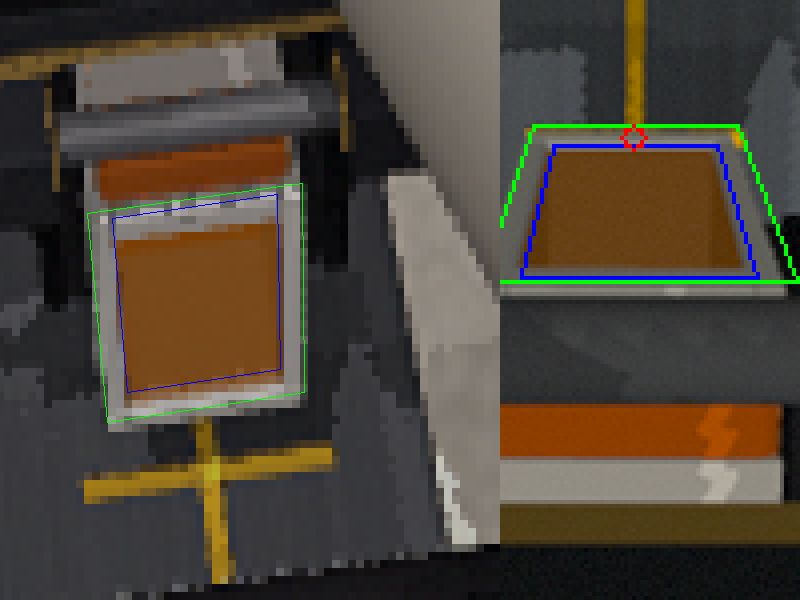

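The outline matches the ideal pose to within 1–2 mm. In the side view the jar sits about 1 px below the projection; in the wrist view it is within a pixel or two. I'll hand the job in.

```bash
python3 - <<'E'
from workcell import env
print(env.read_state()["clock"],env.read_state()["opening"]*87,env.close_job())
E
```

```text
the job is handed in; nothing more can be done
28.3333 35.81468460168684 None
```

I pressed the amber jar's lid home and handed the job in at 28.3 s, with the jar gripped by its frosted faces and held still, upright in the middle of the light path (pose checked to 1–2 mm in the camera images).

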